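Refit the icing warmer's drip collar and knob, and hold the control pressed in

TASK

The icing warmer's control has been taken apart for cleaning: put the wine-red drip collar back over the brass spindle so that it lies flat on the raised boss, and let go of it. Then turn the black knob so that its keyed hole matches the flat of the spindle, push it fully onto the spindle, press spindle and knob all the way in against the spring and finish while still holding them pressed in. Leave the two shakers, the topping pan and the spatula where they are.

Things in the scene. Friction and masses are not known exactly. Their poses are not given: they have to be found in the camera images.
- collar_mid (a point): centre (half-way up) of the drip collar: a loose wine-red plastic ring lying flat, outside diameter 56 mm, hole 29 mm, 15 mm high, about 40 g, both faces alike; z is its axis. It starts on the table to the right of the warmer as seen from the robot; collar and knob start at least 11 cm apart, either one nearer the robot.
- collar_seat (a point): centre of the top of the raised boss, where the collar's underside must lie; z up. The boss is a fixed dark steel disc, diameter 46 mm, its top 16 mm above the warmer's steel deck (82 mm above the table). An aluminium neck, diameter 22 mm, stands 10 mm up out of the boss and locates the collar's hole; the spindle rises from the neck.
- spindle_tip (a point): centre, on the axis, of the top end of the brass D-shaped spindle: upright, diameter 20 mm, with a flat 2.5 mm from the axis (this point's x axis points out of the flat); its top 3 mm taper in by 2.2 mm all round. The tip is 42 mm above the boss top (32 mm above the neck) when out, and sinks with the spindle as it is pressed. It does not turn.
- spindle (a joint): how far the spindle is pressed in, m: 0 out (start), 0.008 at its hard stop. Spring: it takes 3 N to start it moving and 11 N to reach the stop; it springs back when let go.
- knob_mid (a point): centre (half-way up) of the loose black knob, standing upright on the table on its open underside; 42 mm high, about 70 g. Lower 16 mm: round skirt, diameter 44 mm. Above: a grip bar 12 mm thick (along y), 44 mm long (along x), 26 mm high, to be pinched across its thickness. A white line on the bar, from its middle to one end, points along +x.
- warmer: the fixed icing warmer; origin under the middle of its control deck, on the spindle's axis. Deck 120 x 180 mm (x, y), its top 66 mm above the table; beyond it (+x) an empty well, 180 x 180 mm, no higher than 70 mm.
- drip_collar: the drip collar itself; origin at the centre of its underside.
- knob: the knob itself; origin at the centre of its underside. The hole there: D-shaped, 14 mm deep, 0.6 mm wider all round than the spindle, its flat 3.1 mm from the axis on the +x side, under the white line; knob x must point the same way as spindle x (within about 5 degrees) to go on. Fully on, the knob's centre is 7 mm above the spindle tip; resting on top without entering, 21 mm. Pressed in, it clears the collar by 5 mm.
- shaker_dark: bystander: steel sprinkle shaker with a dark brown perforated cap, diameter 67 mm, 110 mm high, standing left of the warmer; origin at the centre of its base.
- shaker_cream: bystander: the same shaker with a cream cap.
- topping_pan: bystander: empty open steel pan, 160 x 110 x 60 mm high, at the far right; origin at the centre of its base.
- spatula: bystander: spatula with a wine-red handle, 240 mm long, lying at the right close to the robot; origin under its middle.

How it is judged:
On the way, in this order (a step that is already met when the one before it is completed fails the run):
1. the drip collar lies flat on the boss, round the neck, let go (horizontal distance between collar_mid and collar_seat below 0.006 m and z of collar_mid in the frame of collar_seat between 0.005 and 0.01 m and angle between collar_mid's own z axis and vertical below 0.12 rad and contact force between the fingers and drip_collar below 0.1 N and distance between knob_mid and spindle_tip above 0.05 m), for 0.2 s.
2. the knob is keyed fully onto the spindle (horizontal distance between knob_mid and spindle_tip below 0.003 m and z of knob_mid in the frame of spindle_tip below 0.0095 m and angle between the x axis of knob_mid and the x axis of spindle_tip, either way round below 0.26 rad and angle between knob_mid's own z axis and vertical below 0.1 rad), for 0.2 s.
At the end, for the whole second after the job is handed in: Collar flat on the boss: centred to 6 mm, height to 2.5 mm, tilt under 0.12 rad, fingers off it. Knob keyed on: centred to 3 mm, depth to 2.5 mm, x axes within 0.26 rad, tilt under 0.1 rad. Fingers press the knob (over 3 N) and keep the spindle more than 6 of its 8 mm in. Bystanders within 30 mm (all of step 2 and horizontal distance between collar_mid and collar_seat below 0.006 m and z of collar_mid in the frame of collar_seat between 0.005 and 0.01 m and angle between collar_mid's own z axis and vertical below 0.12 rad and contact force between the fingers and drip_collar below 0.1 N and value of joint spindle above 0.006 m and contact force between the fingers and knob above 3 N); the arm keeps its last pose, push and grip.
It fails at once if shaker dark was disturbed (moved over 30 mm) (distance of shaker_dark from where it was at the start of the episode above 0.03 m).
It fails at once if shaker cream was disturbed (moved over 30 mm) (distance of shaker_cream from where it was at the start of the episode above 0.03 m).
It fails at once if topping pan was disturbed (moved over 30 mm) (distance of topping_pan from where it was at the start of the episode above 0.03 m).
It fails at once if spatula was disturbed (moved over 30 mm) (distance of spatula from where it was at the start of the episode above 0.03 m).
It also fails if it takes over 51 s, if anything falls off the work surface, if the arm or the gripper's body presses on something with over 40 N, if the wrist force passes 120 N, or if a joint passes its speed limit or range.

ROBOT

A 6-joint arm with a two-finger parallel gripper is mounted at the origin on the work surface. World frame = base frame: x ahead of the robot, y to its left, z up, the work surface at z = 0. Lengths are in m, angles in rad, forces in N, time in s.
With the tool pointing down it reaches from about 0.375 to 0.9 m from the base axis. Payload 3.1 kg.
Tool frame: the origin (TCP) lies midway between the tips of the shut fingers; the grasp point (between the pads) lies 19 mm behind it (bot.tcp_to_grasp is the distance from the TCP to the grasp point, in m); x points along the fingers, z is the direction in which the jaws open and shut, and the axes are right-handed (so a half turn about x gives the same grasp; the last joint's range is limited). The gripper opens to 85 mm and grips with 20 to 120 N. Pads are 22 mm wide; open, the fingers measure 114 mm over their backs; the gripper's body (76 mm by 85 mm) begins 54 mm behind the grasp point. The pads swing forward as they close: fully open they stand 13 mm farther back than shut.
Start: joints at [-1.319, 0.527, 1.433, -0, 1.181, -0.178], TCP at [0.261, -0.568, 0.231] pointing down, gripper open.
Joint ranges: [-3.08, 3.08], [-0.75, 2.2], [0.22, 2.44], [-1.43, 4.57], [0, 2.65], [-2.85, 2.85]. Speed limits (rad/s): [2.79, 2.79, 3.14, 3.14, 3.14, 3.14].

INTERFACE

Orientations are given as a unit quaternion [w, x, y, z].
In Python, from workcell import bot gives the robot as it stands.
- The arm moves only by the tool carry_out, never from a script. Its argument "series" is one flat list of numbers, 4 for each row, row after row: the shift along the tool's x, y, z in m, then the turn about the tool's x in degrees. A call has 1 to 12 rows; each row is the pose to reach, as a shift and turn from the pose commanded when the call began, along the tool's axes at that moment; what a row does not reach only later rows make up. A row lasts 1/10 s, in which the tool goes at most 50 mm and 8.59 degrees, less where a joint would pass 70% of its speed; a pose out of reach is approached as far as the arm can. A call with a gripper value outside its range is refused whole. "hand" is the opening, from -1 (shut) to 1 (fully open), so that 0 is half open, set as the call begins (left out, the last holds). The fingers move at their own pace and stop on an object; the grip force is fixed at half the most. Time passes only in rows, so rows that repeat a pose let the fingers close. It gives the time, the measured TCP pose, the force and the opening at its end, in the units of the state.
- bot.sense(): the state, without advancing time (a new reading comes with each control period).
- bot.snapshot(name): name is "scene" or "top" or "wrist"; returns a dict with "image" (384x512x3 uint8, blue, green, red), "z_map" (384x512 float32, m along the optical axis (not along the pixel's ray), 0 where there is no reading), "camera_matrix" (3x3 intrinsics, pixels), "distortion" ([k1, k2, p1, p2, k3] as OpenCV has them; the pictures are not rectified), "R" (3x3) and "t" (3): a world point X has camera coordinates R X + t; the wrist camera has in their place "tool_from_camera" (4x4, takes a point from camera to tool coordinates, whose origin is the TCP and whose axes are the tool frame's). Camera axes: x right, y down, z forward; pixel columns grow to the right and rows downward; lengths in m; the calibration is good to about 2 mm. A picture is of the moment at which its call begins: read the wrist's pose just before it.
- bot.job_done(): hands the job in, once; it reports no verdict.
The state is a dict: "time_s": time; "joint_positions": joint angles; "qvel": joint speeds; "tau": joint torques, N m; "tcp_pos": TCP position; "ee_rot": TCP orientation; "ft_force": force on the tool from outside, world axes, zero at the start; "wrist_torque": the same for the moment, N m; "grip_width": finger opening in m.
Only numpy, scipy, OpenCV 4.12 (cv2) and the standard library are available. Lean on these libraries where they do the work, as an engineer would, in place of code of your own. Each camera call takes 0.05 s, during which the arm holds its last target.

## Working session

There is one attempt and no reset: what is moved stays moved. The work goes in short steps, Python scripts to look and compute and a tool call to move; the robot and the scene stay as the last step left them, time stands still between calls to the robot, and variables do not carry over. Pictures are saved under pics/ and viewed, and the job is handed in when it is done.

Besides the shell and the picture viewer there is one more tool, called after "Emit:" as name(argument=value, ...), one argument or row to a line, values as JSON. carry_out: Moves the arm, as the interface text tells. Its arguments: {"type":"object","properties":{"series":{"type":"array","items":{"type":"number"}},"hand":{"type":"number"}},"required":["series"]}

```bash
ls; mkdir -p pics; cat > h.py <<'E'
import numpy as np, cv2, json
from workcell import bot
def snap(n,f):
    s=bot.sense(); d=bot.snapshot(n); cv2.imwrite('pics/'+f+'.png',d['image']); 
    d['tcp']=np.array(s['tcp_pos']); d['q']=np.array(s['ee_rot'])
    np.savez('pics/'+f+'.npz',**{k:v for k,v in d.items()})
    return d
def Rq(q):
    from scipy.spatial.transform import Rotation as Ro
    return Ro.from_quat([q[1],q[2],q[3],q[0]]).as_matrix()
def ray(d,u,v):
    p=cv2.undistortPoints(np.array([[[u,v]]],float),d['camera_matrix'],d['distortion'])[0,0]
    c=np.array([p[0],p[1],1.])
    if 'R' in d:
        return -d['R'].T@d['t'], d['R'].T@c
    T=d['tool_from_camera'];R=Rq(d['q'])
    return R@T[:3,3]+d['tcp'], R@T[:3,:3]@c
def at_z(d,u,v,z):
    o,r=ray(d,u,v); return o+r*(z-o[2])/r[2]
def at_d(d,u,v):
    o,r=ray(d,u,v); return o+r*d['z_map'][int(round(v)),int(round(u))]
def load(f): return dict(np.load('pics/'+f+'.npz'))
E
python3 - <<'E'
from h import *
print(bot.sense())
for n in('scene','top','wrist'): snap(n,n+'0')
E
```

```text
pics
{'time_s': 0.0, 'joint_positions': array([-1.31851528e+00,  5.28469255e-01,  1.43389999e+00, -1.69667718e-06,
        1.18139788e+00, -1.78506325e-01]), 'qvel': array([ 1.18528716e-03, -4.76446979e-04, -1.28235887e-04,  1.48318001e-04,
        1.33464246e-03, -3.96486997e-06]), 'tau': array([ 1.29387554e-04, -4.42344296e+01, -1.78026760e+01, -1.14829727e-04,
        8.34530394e-03,  4.31828738e-06]), 'tcp_pos': array([ 0.260833  , -0.56718474,  0.23033246]), 'ee_rot': array([ 0.59474828,  0.38210252,  0.59587563, -0.38105693]), 'ft_force': array([ 0.36603983,  0.7086882 , -0.27676546]), 'wrist_torque': array([-0.01279131, -0.03159407, -0.00341013]), 'grip_width': 0.08526396149928818}
```

View pics/scene0.png

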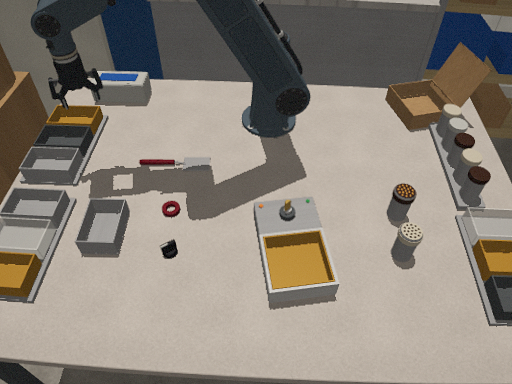

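View pics/top0.png

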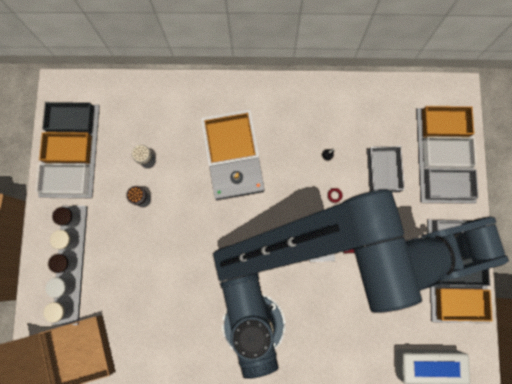

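View pics/wrist0.png

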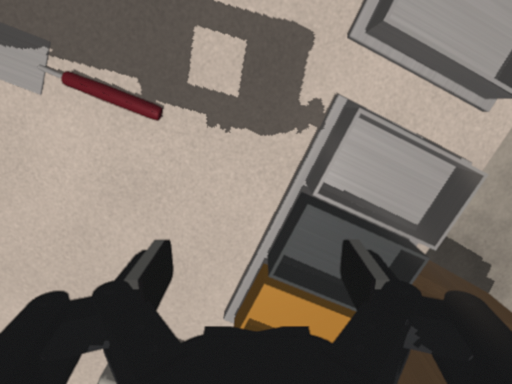

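The collar is at about (171,209) in scene and (335,195) in top. The knob is at (169,249) and (328,154), and the spindle at (288,207) and (237,176). I'll enlarge these.

```bash
python3 - <<'E'
from h import *
a=load('scene0')['image'];b=load('top0')['image']
def c(i,u,v,r=25,s=8): return cv2.resize(i[v-r:v+r,u-r:u+r],None,fx=s,fy=s,interpolation=cv2.INTER_CUBIC)
s=np.hstack([cv2.resize(c(a,171,209,20,1),(260,260),interpolation=cv2.INTER_CUBIC),cv2.resize(c(a,169,249,20,1),(260,260),interpolation=cv2.INTER_CUBIC),cv2.resize(c(a,288,207,20,1),(260,260),interpolation=cv2.INTER_CUBIC)])
t=np.hstack([cv2.resize(c(b,*p,20,1),(260,260),interpolation=cv2.INTER_CUBIC) for p in((335,195),(328,154),(237,176))])
cv2.imwrite('pics/crop0.png',np.vstack([s,t]))
S=load('scene0');T=load('top0')
for n,u,v in(('col',171,209),('knob',169,249),('spin',288,201)): print(n,at_d(S,u,v))
for n,u,v in(('col',335,195),('colrim',329,195),('knob',328,154),('spin',237,176)): print(n,at_d(T,u,v))
for n,u,v in(('pan',385,170),('pan',370,150),('deckcorners',211,165),('',261,157),('',264,192),('',214,199)): print(n,at_d(T,u,v))
E
```

```text
col [ 0.45781379 -0.28992752 -0.00172386]
knob [ 0.61832763 -0.26253603  0.01866938]
spin [0.51046735 0.0665774  0.12399674]
col [ 0.46073513 -0.29148338 -0.00602001]
colrim [ 0.45815825 -0.26753308  0.00745409]
knob [ 0.60184477 -0.26017361  0.04449516]
spin [0.50003159 0.06211029 0.12319354]
pan [ 0.554688   -0.47464939  0.00398269]
pan [ 0.61714158 -0.41047277  0.05029863]
deckcorners [0.55087874 0.15877905 0.06528971]
 [ 0.60140288 -0.01851619 -0.0100026 ]
 [ 0.46750488 -0.03130413 -0.00125629]
 [ 0.43912962  0.15136064 -0.00202168]
```

View pics/crop0.png

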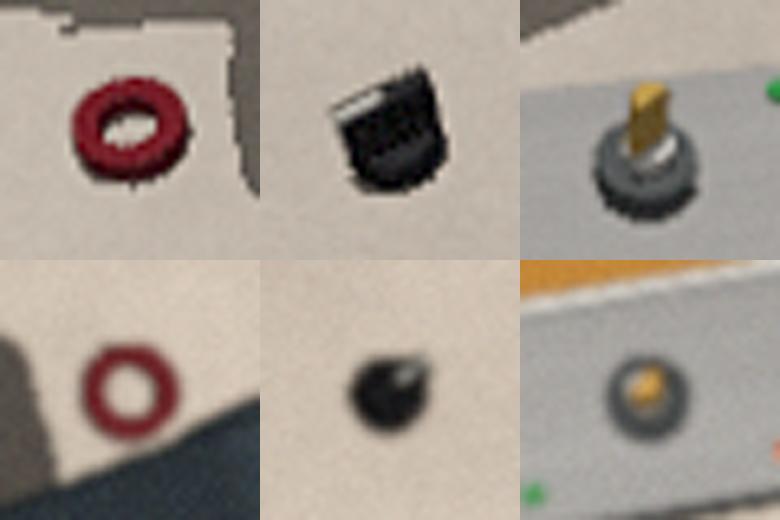

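```bash
cat >> h.py <<'E'
def go(pos,yaw=None):
    """shift in tool axes from the measured pose; yaw=direction (deg) of tool z (jaw) in world, mod 180"""
    s=bot.sense();R=Rq(s['ee_rot']);p=np.array(s['tcp_pos'])
    sh=R.T@(np.array(pos)-p)
    cur=np.degrees(np.arctan2(R[1,2],R[0,2]))
    print('tcp',p.round(4),'jawdir',cur.round(2),'shift mm',(sh*1000).round(1), 'F',np.array(s['ft_force']).round(1),'w',round(s['grip_width'],4),'t',round(s['time_s'],2))
    if yaw is not None: 
        d=(yaw-cur+90)%180-90
        print('turn about tool x:', round(-d if R[2,0]<0 else d,2), 'q6',s['joint_positions'][5])
    return sh
E
python3 - <<'E'
from h import *
d=load('wrist0'); print(d['tool_from_camera'].round(3)); print(d['camera_matrix']); print(Rq(d['q']).round(4))
go([0.46,-0.24,0.25],90)
E
```

```text
[[-0.    -0.287  0.958 -0.143]
 [ 0.    -0.958 -0.287  0.074]
 [ 1.    -0.     0.     0.   ]
 [ 0.     0.     0.     1.   ]]
[[287.15570772   0.         256.30842555]
 [  0.         287.15570772 190.3244096 ]
 [  0.           0.           1.        ]]
[[-5.000e-04  9.086e-01  4.176e-01]
 [ 2.000e-03  4.176e-01 -9.086e-01]
 [-1.000e+00  4.000e-04 -2.000e-03]]
tcp [ 0.2609 -0.5673  0.2306] jawdir -65.32 shift mm [ -19.   317.6 -214.3] F [ 0.2 -0.1 -0.6] w 0.0856 t 0.15
turn about tool x: 24.68 q6 -0.1784830508204397
```

Emit:
carry_out(
  series=[-0.005,0.038,-0.023,3,-0.01,0.076,-0.047,6,-0.015,0.114,-0.07,9,-0.02,0.152,-0.094,12,-0.025,0.19,-0.117,15,-0.03,0.229,-0.14,18,-0.035,0.267,-0.164,21,-0.04,0.305,-0.187,24.7,-0.04,0.305,-0.187,24.7,-0.04,0.305,-0.187,24.7],
  hand=1,
)

```text
time_s: 1.15
tcp_pos: [0.4604, -0.2697, 0.2713]
ee_rot: [0.501, 0.499, 0.501, -0.499]
ft_force: [-0.1, -0.4, -0.4]
grip_width: 0.0857
```

```bash
python3 - <<'E'
from h import *
snap('wrist','w1');go([0.46,-0.29,0.1],90)
E
```

```text
tcp [ 0.4599 -0.2706  0.2711] jawdir -89.94 shift mm [1.712e+02 1.000e-01 1.930e+01] F [ 0.1  0.3 -0.9] w 0.0852 t 1.2
turn about tool x: 0.06 q6 0.8290461785295156
```

View pics/w1.png

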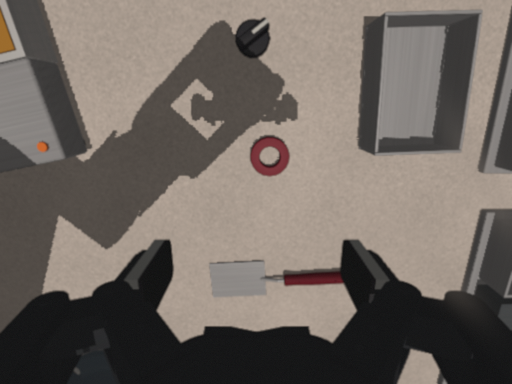

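The wrist view shows the collar at about (270,156) and the knob at (253,38), with its line running to the upper right. The spatula is at row 280.

```bash
python3 - <<'E'
from h import *
d=load('w1'); im=d['image']
hsv=cv2.cvtColor(im,cv2.COLOR_BGR2HSV)
m=((hsv[...,0]>165)|(hsv[...,0]<6))&(hsv[...,1]>140)&(hsv[...,2]>40); m[:130]=0;m[185:]=0;m[:,:245]=0;m[:,295:]=0
c=cv2.findContours(m.astype(np.uint8),cv2.RETR_EXTERNAL,cv2.CHAIN_APPROX_NONE)[0]
c=max(c,key=len); (u,v),ax,_=cv2.fitEllipse(c); print(u,v,ax,m.sum()); 
print('collar',at_z(d,u,v,0.0075),at_z(d,u,v,0.015))
for p in((210,262),(264,296),(285,272)): print('spat',at_z(d,*p,0.005))
a=cv2.resize(im[15:60,230:275],None,fx=10,fy=10,interpolation=cv2.INTER_CUBIC)
cv2.imwrite('pics/c1.png',a)
E
```

```text
269.0849304199219 155.55897521972656 (35.838165283203125, 36.2888298034668) 665
collar [ 0.46389682 -0.28787404  0.0075    ] [ 0.46518781 -0.28753094  0.015     ]
spat [ 0.29037293 -0.19546851  0.005     ]
spat [ 0.22602741 -0.28325854  0.005     ]
spat [ 0.27229332 -0.31700872  0.005     ]
```

View pics/c1.png

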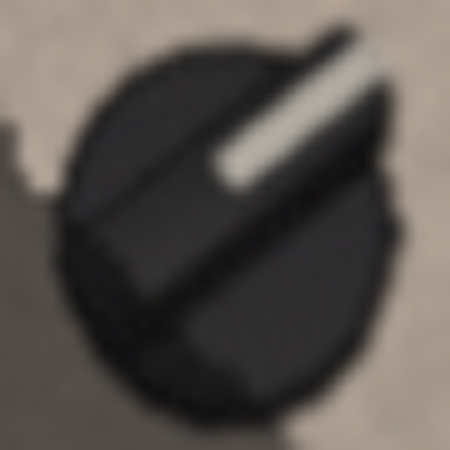

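Emit:
carry_out(
  series=[0.045,0.001,0.008,0,0.09,0.003,0.018,0,0.135,0.003,0.018,0,0.171,0.003,0.018,0,0.171,0.003,0.018,0,0.171,0.003,0.018,0],
)

```text
time_s: 1.8
tcp_pos: [0.4624, -0.2897, 0.1001]
ee_rot: [-0.499, -0.5, -0.5, 0.501]
ft_force: [0.3, 0.2, 1.1]
grip_width: 0.0853
```

```bash
python3 - <<'E'
from h import *
d=snap('wrist','w2');im=d['image']
hsv=cv2.cvtColor(im,cv2.COLOR_BGR2HSV)
m=((hsv[...,0]>165)|(hsv[...,0]<6))&(hsv[...,1]>140)&(hsv[...,2]>40); m[260:]=0
c=cv2.findContours(m.astype(np.uint8),cv2.RETR_CCOMP,cv2.CHAIN_APPROX_NONE)[0]
for k in sorted(c,key=len)[-3:]:
    if len(k)>20:
        (u,v),ax,_=cv2.fitEllipse(k); print(u,v,ax,at_z(d,u,v,0.015),at_z(d,u,v,0.0075))
go([0.464,-0.288,0.003],90)
E
```

```text
254.28909301757812 191.69590759277344 (32.098079681396484, 36.23975372314453) [ 0.4662496  -0.28788439  0.015     ] [ 0.4639576  -0.28781794  0.0075    ]
254.3813018798828 192.22132873535156 (62.253719329833984, 62.35089111328125) [ 0.46579253 -0.28795916  0.015     ] [ 0.46348551 -0.28789517  0.0075    ]
tcp [ 0.4634 -0.2903  0.1014] jawdir -90.1 shift mm [98.4  0.5 -2.4] F [-0.2 -1.   1.5] w 0.0853 t 1.85
turn about tool x: -0.1 q6 0.808642726849326
```

View pics/w2.png

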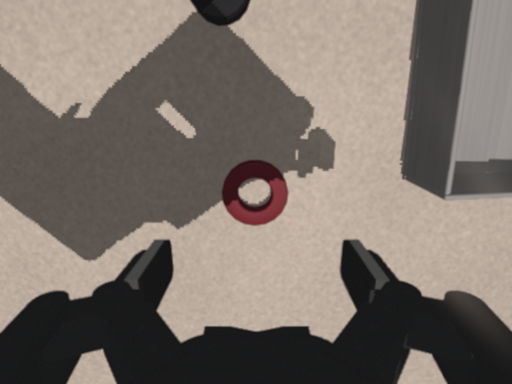

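Emit:
carry_out(
  series=[0.045,0.002,-0.002,0,0.08,0.002,-0.002,0,0.097,0.002,-0.002,0,0.097,0.002,-0.002,0],
)

```text
time_s: 2.25
tcp_pos: [0.4653, -0.2872, 0.0035]
ee_rot: [-0.5, -0.5, -0.5, 0.5]
ft_force: [-0.7, 0.2, 0.8]
grip_width: 0.0855
```

Emit:
carry_out(
  series=[0,0,0,0,0,0,0,0,0,0,0,0,0,0,0,0,0,0,0,0,0,0,0,0],
  hand=-0.2,
)

```text
time_s: 2.85
tcp_pos: [0.4664, -0.2879, 0.0061]
ee_rot: [0.502, 0.5, 0.498, -0.5]
ft_force: [-0.1, 0.4, 8.3]
grip_width: 0.052
```

```bash
python3 - <<'E'
from h import *
d=snap('wrist','w3'); go([0.46,-0.288,0.2],90)
E
```

```text
tcp [ 0.4664 -0.2879  0.0061] jawdir -90.01 shift mm [-193.9   -5.7    0.8] F [-1.1  0.7  8.3] w 0.0523 t 2.9
turn about tool x: -0.01 q6 0.8141507457140785
```

View pics/w3.png

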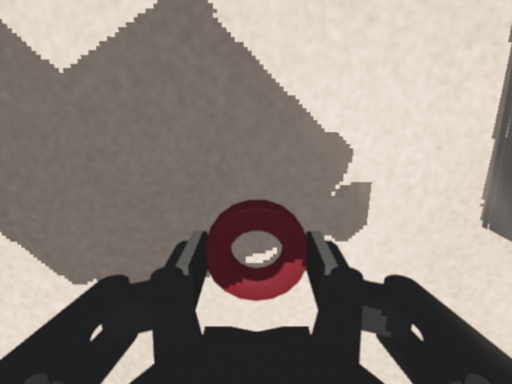

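```bash
python3 - <<'E'
from h import *
d=load('w3')
for n,(u,v) in dict(top=(257,212),bot=(257,285),l=(217,245),r=(296,245),t2=(257,205),b2=(257,275)).items(): print(n,at_d(d,u,v).round(4))
im=d['image'];hsv=cv2.cvtColor(im,cv2.COLOR_BGR2HSV)
m=((hsv[...,0]>165)|(hsv[...,0]<6))&(hsv[...,1]>140)&(hsv[...,2]>30)
ys,xs=np.nonzero(m)
P=np.array([at_d(d,x,y) for x,y in zip(xs,ys)])
g=(P[:,2]>0.008)
A=np.c_[P[g,:2],np.ones(g.sum())];print(len(P),g.sum());
s=np.linalg.lstsq(A,P[g,2],rcond=None);print(s[0],np.median(P[g],0),P[g].max(0),P[g].min(0))
E
```

```text
top [ 0.4889 -0.2881  0.0166]
bot [ 0.4467 -0.2881  0.016 ]
l [ 0.4706 -0.2675  0.016 ]
r [ 0.4704 -0.3082  0.0157]
t2 [ 0.4912 -0.2881  0.0127]
b2 [ 0.4483 -0.2881  0.0089]
6273 5942
[ 0.12361069 -0.00100761 -0.04245557] [ 0.46705048 -0.28757937  0.01547467] [ 0.53938462 -0.26189924  0.14961254] [ 0.43687087 -0.31385659  0.00800158]
```

The collar is held flat, with its rim at z≈0.016 all round. I'll lift it and move to a viewpoint just short of the spindle.

Emit:
carry_out(
  series=[-0.02,0,0,0,-0.06,0,0,0,-0.105,0,0,0,-0.15,-0.005,-0.02,0,-0.185,-0.01,-0.06,0,-0.215,-0.018,-0.105,0,-0.215,-0.024,-0.153,0,-0.215,-0.03,-0.2,0,-0.215,-0.036,-0.248,0,-0.215,-0.042,-0.296,0,-0.215,-0.046,-0.34,0,-0.215,-0.046,-0.35,0],
)

```text
time_s: 4.1
tcp_pos: [0.4173, 0.0671, 0.2195]
ee_rot: [0.501, 0.499, 0.501, -0.498]
ft_force: [-1.3, 0.0, -0.6]
grip_width: 0.0519
```

Emit:
carry_out(
  series=[0,0,0,0,0,0,0,0],
)

```text
time_s: 4.3
tcp_pos: [0.4199, 0.0627, 0.219]
ee_rot: [0.501, 0.5, 0.499, -0.5]
ft_force: [-0.6, 0.0, -0.6]
grip_width: 0.0522
```

```bash
python3 - <<'E'
from h import *
d=snap('wrist','w4'); go([0.50,0.062,0.2],90)
cv2.imwrite('pics/c4.png',cv2.resize(d['image'][60:320,150:370],None,fx=2.2,fy=2.2,interpolation=cv2.INTER_CUBIC))
E
```

```text
tcp [0.4199 0.0623 0.2188] jawdir -90.07 shift mm [18.9 80.1  0.2] F [-0.5  0.5 -1.2] w 0.052 t 4.35
turn about tool x: -0.07 q6 1.4555412419088034
```

View pics/w4.png

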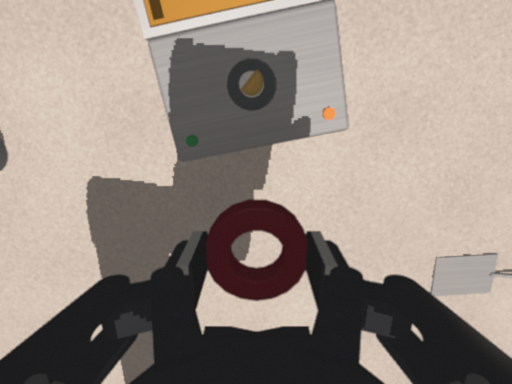

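View pics/c4.png

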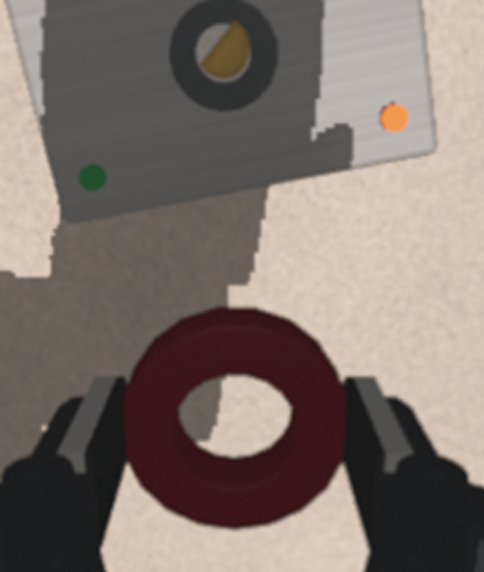

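The spindle is at about (251,84) with the D flat facing the upper left. The collar is held at about (257,250).

```bash
cat >> h.py <<'E'
def cloud(d):
    h,w=d['z_map'].shape
    vv,uu=np.mgrid[:h,:w]
    p=cv2.undistortPoints(np.stack([uu.ravel(),vv.ravel()],1).astype(float)[:,None],d['camera_matrix'],d['distortion'])[:,0]
    z=d['z_map'].ravel(); c=np.c_[p,np.ones(len(p))]*z[:,None]
    if 'R' in d: X=(c-d['t'])@d['R']
    else:
        T=d['tool_from_camera'];R=Rq(d['q']); X=(c@T[:3,:3].T+T[:3,3])@R.T+d['tcp']
    X[z==0]=np.nan
    return X.reshape(h,w,3)
def outline(d,m,z):
    c=cv2.findContours(m.astype(np.uint8),cv2.RETR_CCOMP,cv2.CHAIN_APPROX_NONE)[0]
    for k in sorted(c,key=len)[::-1][:3]:
        if len(k)>15:
            q=np.array([at_z(d,u,v,z) for u,v in k[:,0].astype(float)])[:,:2]
            (x,y),r=cv2.minEnclosingCircle((q*1000).astype(np.float32))
            A=np.c_[2*q,np.ones(len(q))];s=np.linalg.lstsq(A,(q**2).sum(1),rcond=None)[0]
            print('circle LS',s[:2].round(4),'r',np.sqrt(s[2]+s[0]**2+s[1]**2).round(4),'encl',round(x,1),round(y,1),round(r,1),len(k))
E
python3 - <<'E'
from h import *
d=load('w4');X=cloud(d)
box=np.zeros(X.shape[:2],bool);box[50:120,215:290]=1
print('boss');outline(d,box&(X[...,2]>.077)&(X[...,2]<.087),0.082)
print('neck+');outline(d,box&(X[...,2]>.087),0.092)
print('tip');outline(d,box&(X[...,2]>.115),0.124)
print('tip z',np.nanmedian(X[...,2][box&(X[...,2]>.115)]), 'boss z',np.nanmedian(X[...,2][box&(X[...,2]>.077)&(X[...,2]<.087)]))
im=d['image'];hsv=cv2.cvtColor(im,cv2.COLOR_BGR2HSV)
red=((hsv[...,0]>165)|(hsv[...,0]<6))&(hsv[...,1]>140);red[:190]=0;red[310:]=0
zc=np.nanmedian(X[...,2][205:220,250:265]);print('coltop z',zc)
outline(d,red,zc)
t=d['tcp'];print(t)
E
```

```text
boss
circle LS [0.5116 0.0672] r 0.0225 encl 511.6 67.2 23.0 143
circle LS [0.5126 0.0672] r 0.0121 encl 513.1 66.8 13.1 78
neck+
circle LS [0.5119 0.067 ] r 0.0109 encl 512.4 66.9 11.9 73
tip
circle LS [0.5098 0.0655] r 0.0082 encl 510.8 66.5 9.9 61
tip z 0.12403470251623264 boss z 0.08260570115937292
coltop z 0.2282573898417152
circle LS [0.4195 0.0629] r 0.0272 encl 419.7 63.0 28.4 286
circle LS [0.4214 0.0627] r 0.0128 encl 422.6 62.8 14.4 135
[0.41986641 0.06269986 0.21903295]
```

Emit:
carry_out(
  series=[0,0.03,-0.004,0,0,0.045,-0.004,0,0,0.045,-0.004,0,0,0.045,-0.004,0],
)

```text
time_s: 4.75
tcp_pos: [0.4636, 0.0662, 0.2179]
ee_rot: [-0.499, -0.5, -0.5, 0.501]
ft_force: [-0.4, -0.9, -0.6]
grip_width: 0.0524
```

```bash
python3 - <<'E'
from h import *
d=snap('wrist','w5');X=cloud(d)
box=np.zeros(X.shape[:2],bool);box[80:190,205:300]=1
print('boss');outline(d,box&(X[...,2]>.077)&(X[...,2]<.087),0.082)
print('neck+');outline(d,box&(X[...,2]>.087)&(X[...,2]<.15),0.092)
print('tip');outline(d,box&(X[...,2]>.115)&(X[...,2]<.15),0.124)
im=d['image'];hsv=cv2.cvtColor(im,cv2.COLOR_BGR2HSV)
red=((hsv[...,0]>165)|(hsv[...,0]<6))&(hsv[...,1]>140);red[:190]=0;red[310:]=0
outline(d,red,d['tcp'][2]+.009)
print(d['tcp'])
cv2.imwrite('pics/c5.png',cv2.resize(im[100:180,215:295],None,fx=7,fy=7,interpolation=cv2.INTER_CUBIC))
E
```

```text
boss
circle LS [0.5114 0.0672] r 0.0223 encl 511.3 67.2 22.9 134
circle LS [0.5088 0.0671] r 0.0129 encl 508.8 67.4 14.0 77
neck+
circle LS [0.5098 0.0671] r 0.0116 encl 509.8 67.4 12.6 73
tip
circle LS [0.5103 0.0655] r 0.0081 encl 511.6 67.0 9.8 55
circle LS [0.4631 0.0664] r 0.0273 encl 463.3 66.4 28.5 284
circle LS [0.4651 0.0661] r 0.0128 encl 466.2 66.2 14.4 134
[0.46360028 0.06615469 0.21793157]
```

View pics/c5.png

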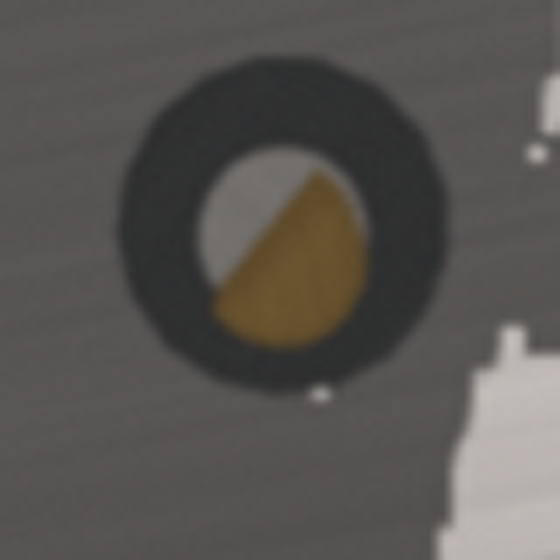

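Emit:
carry_out(
  series=[0,0.03,-0.001,0,0,0.048,-0.001,0,0.03,0.048,-0.001,0,0.06,0.048,-0.001,0,0.075,0.048,-0.001,0,0.075,0.048,-0.001,0,0.075,0.048,-0.001,0],
)

```text
time_s: 5.5
tcp_pos: [0.5116, 0.0681, 0.1435]
ee_rot: [-0.5, -0.5, -0.5, 0.5]
ft_force: [0.8, 0.4, -0.6]
grip_width: 0.0521
```

```bash
python3 - <<'E'
from h import *
d=snap('wrist','w6');go([0.511,0.067,0.088],90)
cv2.imwrite('pics/c6.png',cv2.resize(d['image'][180:320,180:330],None,fx=4,fy=4,interpolation=cv2.INTER_CUBIC))
E
```

```text
tcp [0.5123 0.0682 0.1441] jawdir -90.04 shift mm [56.1 -1.3  1.2] F [ 0.6 -0.3 -0.1] w 0.0522 t 5.55
turn about tool x: -0.04 q6 1.4872634747114997
```

View pics/c6.png

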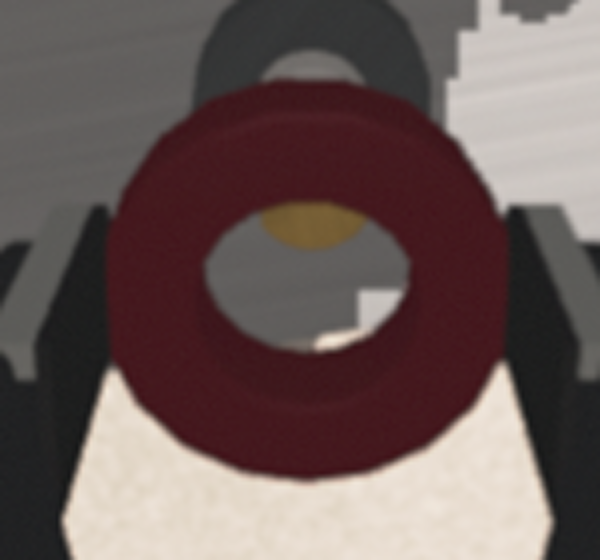

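Emit:
carry_out(
  series=[0.01,0,0,0,0.02,-0.001,0.001,0,0.03,-0.001,0.001,0,0.03,-0.001,0.001,0],
)

```text
time_s: 5.95
tcp_pos: [0.5099, 0.0674, 0.1118]
ee_rot: [-0.499, -0.499, -0.501, 0.501]
ft_force: [0.2, 0.9, -1.3]
grip_width: 0.0519
```

```bash
python3 - <<'E'
from h import *
d=snap('wrist','w7');go([0.511,0.067,0.088],90)
cv2.imwrite('pics/c7.png',cv2.resize(d['image'][180:320,180:330],None,fx=4,fy=4,interpolation=cv2.INTER_CUBIC))
X=cloud(d);box=np.zeros(X.shape[:2],bool);box[180:300,210:305]=1
outline(d,box&(X[...,2]>.118)&(X[...,2]<.15),0.124)
im=d['image'];hsv=cv2.cvtColor(im,cv2.COLOR_BGR2HSV)
red=((hsv[...,0]>165)|(hsv[...,0]<6))&(hsv[...,1]>140);red[:190]=0;red[310:]=0
outline(d,red,d['tcp'][2]+.009)
E
```

```text
tcp [0.5104 0.0675 0.1123] jawdir -90.02 shift mm [24.3  0.7  0.5] F [-0.8  0.6 -0.9] w 0.0521 t 6.0
turn about tool x: -0.02 q6 1.4852152410089055
circle LS [0.5096 0.0673] r 0.0263 encl 509.6 67.5 27.4 286
circle LS [0.51   0.0675] r 0.0122 encl 509.7 67.3 14.4 235
circle LS [0.5095 0.0677] r 0.0274 encl 509.7 67.4 28.8 285
circle LS [0.5113 0.0676] r 0.0126 encl 511.9 67.7 14.1 129
```

View pics/c7.png

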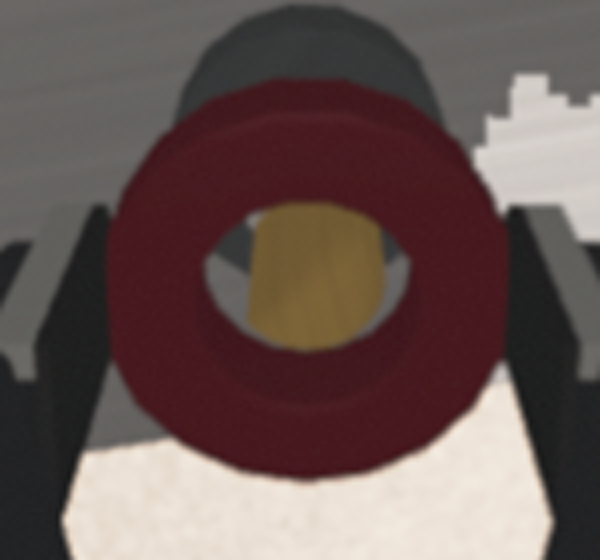

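Emit:
carry_out(
  series=[0.008,0.001,0,0,0.016,0.001,0,0,0.022,0.001,0,0,0.024,0.001,0,0,0.025,0.001,0,0,0.025,0.001,0,0],
)

```text
time_s: 6.6
tcp_pos: [0.5121, 0.0674, 0.0884]
ee_rot: [0.5, 0.5, 0.5, -0.5]
ft_force: [0.7, 1.1, 0.3]
grip_width: 0.052
```

```bash
python3 - <<'E'
from h import *
d=snap('wrist','w8');go([0.511,0.067,0.088],90)
cv2.imwrite('pics/c8.png',cv2.resize(d['image'][180:320,180:330],None,fx=4,fy=4,interpolation=cv2.INTER_CUBIC))
E
```

```text
tcp [0.5124 0.0674 0.0884] jawdir -90.01 shift mm [ 0.4 -1.4  0.4] F [-0.6 -0.6  0. ] w 0.0521 t 6.65
turn about tool x: -0.01 q6 1.4853485750988717
```

View pics/c8.png

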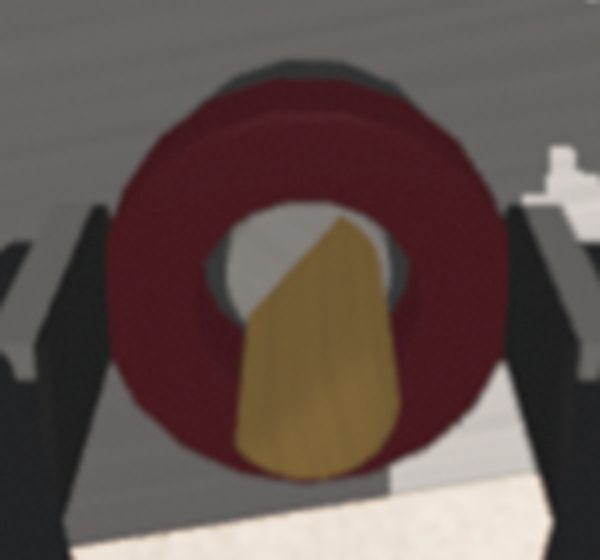

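Emit:
carry_out(
  series=[0.001,0,0,0,0.002,0,0,0,0.002,0,0,0],
)

```text
time_s: 6.95
tcp_pos: [0.5126, 0.0674, 0.0881]
ee_rot: [0.5, 0.5, 0.5, -0.5]
ft_force: [-2.5, 0.2, 12.2]
grip_width: 0.0522
```

Emit:
carry_out(
  series=[0,0,0,0,0,0,0,0,0,0,0,0,0,0,0,0,0,0,0,0,0,0,0,0],
  hand=1,
)

```text
time_s: 7.55
tcp_pos: [0.5121, 0.0674, 0.0861]
ee_rot: [-0.5, -0.5, -0.5, 0.5]
ft_force: [0.1, 0.2, 0.5]
grip_width: 0.0855
```

```bash
python3 - <<'E'
from h import *
d=snap('wrist','w9');go([0.511,0.067,0.2],90)
cv2.imwrite('pics/c9.png',cv2.resize(d['image'][160:320,160:350],None,fx=3.5,fy=3.5,interpolation=cv2.INTER_CUBIC))
E
```

```text
tcp [0.5121 0.0674 0.0862] jawdir -90.02 shift mm [-113.8   -1.1    0.4] F [0.1 0.7 0.2] w 0.0853 t 7.6
turn about tool x: -0.02 q6 1.4853717791178365
```

View pics/c9.png

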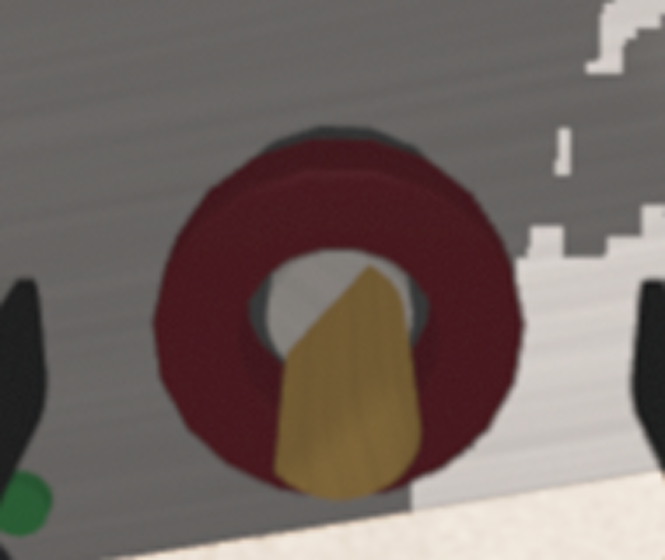

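The collar is on the boss and released. I'll lift clear, then measure the collar's seating and the spindle's angle.

Emit:
carry_out(
  series=[-0.03,0,0,0,-0.07,0,0,0,-0.11,0,0,0,-0.14,-0.02,0,0,-0.15,-0.04,0,0,-0.15,-0.04,0,0,-0.15,-0.04,0,0],
)

```text
time_s: 8.3
tcp_pos: [0.4724, 0.0674, 0.2363]
ee_rot: [0.5, 0.5, 0.5, -0.5]
ft_force: [0.2, -0.2, -0.0]
grip_width: 0.0854
```

```bash
python3 - <<'E'
from h import *
d=snap('wrist','w10');X=cloud(d);print(d['tcp'])
i=np.nanargmin(np.linalg.norm(X-np.array([.511,.067,.124]),axis=2));v,u=divmod(i,512);print(u,v)
box=np.zeros(X.shape[:2],bool);box[v-40:v+40,u-40:u+40]=1
print('collar');outline(d,box&(X[...,2]>.091)&(X[...,2]<.103),0.097)
m=box&(X[...,2]>.091)&(X[...,2]<.103);P=X[m];A=np.c_[P[:,:2]-[.511,.067],np.ones(len(P))];print(np.linalg.lstsq(A,P[:,2],rcond=None)[0])
print('tip');outline(d,box&(X[...,2]>.118)&(X[...,2]<.15),0.124)
cv2.imwrite('pics/c10.png',cv2.resize(d['image'][v-20:v+20,u-20:u+20],None,fx=15,fy=15,interpolation=cv2.INTER_CUBIC))
E
```

```text
[0.47235625 0.06740846 0.23634432]
257 146
collar
circle LS [0.51   0.0674] r 0.0272 encl 509.9 67.3 27.8 158
circle LS [0.5103 0.0674] r 0.0144 encl 510.2 67.4 15.2 85
circle LS [0.5132 0.0675] r 0.0089 encl 512.2 67.4 10.7 61
[-0.00670668 -0.00478661  0.09710185]
tip
circle LS [0.5104 0.0655] r 0.008 encl 511.6 66.9 9.7 53
```

View pics/c10.png

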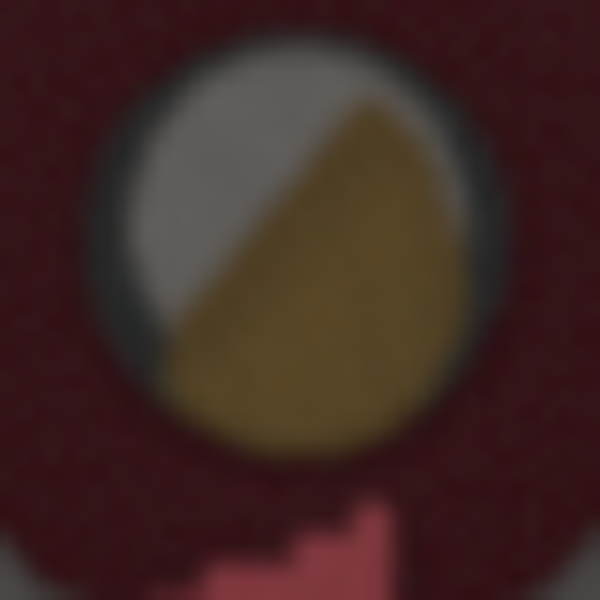

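Emit:
carry_out(
  series=[0.0,-0.035,0,0,0.04,-0.035,0,0,0.075,-0.035,0,0,0.075,-0.035,0,0,0.075,-0.035,0,0],
)

```text
time_s: 8.85
tcp_pos: [0.4375, 0.0673, 0.1605]
ee_rot: [-0.499, -0.5, -0.501, 0.501]
ft_force: [0.5, 1.1, -0.2]
grip_width: 0.0854
```

```bash
python3 - <<'E'
from h import *
d=snap('wrist','w11');X=cloud(d);print(d['tcp'],d['q'])
i=np.nanargmin(np.linalg.norm(X-np.array([.511,.067,.124]),axis=2));v,u=divmod(i,512);print(u,v)
m=np.zeros(X.shape[:2],bool);m[v-30:v+30,u-30:u+30]=1
m&=(X[...,2]>.1215)&(X[...,2]<.15)
print('collar');bx=np.zeros(X.shape[:2],bool);bx[v-60:v+60,u-60:u+60]=1;outline(d,bx&(X[...,2]>.091)&(X[...,2]<.103),0.097)
print('boss+');outline(d,m,.124)
hull=cv2.convexHull(cv2.findContours(m.astype(np.uint8),0,cv2.CHAIN_APPROX_NONE)[0][0])[:,0]
# longest side of approx
ap=cv2.approxPolyDP(hull[:,None],1.0,True)[:,0]
W=[at_z(d,float(a),float(b),.124)[:2] for a,b in ap]
for k in range(len(ap)):
    p,q=W[k-1],W[k];L=np.linalg.norm(q-p)
    if L>.01: 
        t=np.degrees(np.arctan2(*(q-p)[::-1]));print(ap[k-1],ap[k],p.round(4),q.round(4),L.round(4),'normal',t+90,t-90)
u0,v0=u-24,v-24
cv2.imwrite('pics/c11.png',cv2.resize(d['image'][v0:v0+48,u0:u0+48],None,fx=12,fy=12,interpolation=cv2.INTER_CUBIC));print(u0,v0)
E
```

```text
[0.43747986 0.06734835 0.16050941] [-0.4991971  -0.49952641 -0.50060453  0.50067027]
257 104
collar
circle LS [0.5099 0.0674] r 0.0274 encl 509.9 67.5 27.9 230
circle LS [0.5099 0.0674] r 0.0144 encl 509.8 67.4 14.8 120
circle LS [0.5144 0.0709] r 0.007 encl 513.8 70.1 9.9 59
boss+
circle LS [0.5099 0.0656] r 0.008 encl 511.1 66.8 9.8 82
[244 113] [263  89] [0.506  0.0749] [0.5198 0.0635] 0.0179 normal 50.34565818782081 -129.65434181217918
233 80
```

View pics/c11.png

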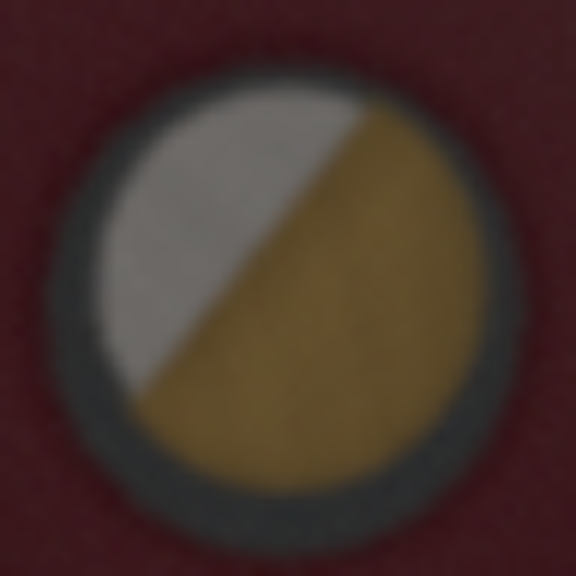

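```bash
python3 - <<'E'
from h import *
from scipy.optimize import least_squares
d=load('w11')
for z in(.121,.124):
    p=at_z(d,263.6,87.7,z);q=at_z(d,244.0,113.0,z);t=q-p;print('normal',np.degrees(np.arctan2(t[1],t[0]))-90, ((p+q)/2).round(4))
im=d['image'].astype(float)
hsv=cv2.cvtColor(d['image'],cv2.COLOR_BGR2HSV)
m=np.zeros(hsv.shape[:2],np.uint8);m[80:128,233:281]=1
# upscale for subpixel
b=cv2.resize(im[80:128,233:281],None,fx=8,fy=8,interpolation=cv2.INTER_CUBIC)
sat=(b[...,2]-b[...,0])/(b.max(2)+1)
g=(sat>.3)&(b[...,1]-b[...,0]>15)
c=max(cv2.findContours(g.astype(np.uint8),0,cv2.CHAIN_APPROX_NONE)[0],key=len)[:,0].astype(float)
px=np.c_[233+(c[:,0]+.5)/8-.5,80+(c[:,1]+.5)/8-.5]
W=np.array([at_z(d,u,v,.1215)[:2] for u,v in px])
def f(s):
    r=W-s[:2]; n=np.array([np.cos(s[2]),np.sin(s[2])])
    return np.maximum(np.linalg.norm(r,axis=1)-s[3], r@n-s[4])*1000
s=least_squares(f,[.511,.067,.9,.0098,.0025],loss='soft_l1').x
print(s, np.degrees(s[2]),np.abs(f(s)).mean())
E
```

```text
normal 50.94669465393184 [0.5133 0.069  0.121 ]
normal 50.94669465393184 [0.5132 0.069  0.124 ]
[0.51151231 0.06740466 0.86951658 0.00998908 0.00226112] 49.819630509632375 0.026351069262232654
```

Spindle axis is (0.5115, 0.0674) and its flat points at ≈50°. Next I'll look at the knob with the jaws pre-turned.

Emit:
carry_out(
  series=[-0.02,0.01,0.02,6,-0.03,0.025,0.06,13,-0.03,0.045,0.1,20,-0.03,0.064,0.143,27,-0.03,0.083,0.186,34,-0.03,0.102,0.229,41,-0.03,0.118,0.262,47,-0.03,0.127,0.282,50,-0.03,0.127,0.282,50,-0.03,0.127,0.282,50],
)

```text
time_s: 9.9
tcp_pos: [0.5644, -0.2149, 0.1925]
ee_rot: [0.242, 0.665, 0.241, -0.664]
ft_force: [0.0, 0.7, -0.2]
grip_width: 0.0851
```

```bash
python3 - <<'E'
from h import *
d=snap('wrist','w12');go([0.6,-0.26,.2],40)
E
```

```text
tcp [ 0.5639 -0.214   0.1922] jawdir -139.97 shift mm [-7.8 58.5  2. ] F [ 0.   0.2 -0.9] w 0.0855 t 9.95
turn about tool x: 0.03 q6 1.8948449273277554
```

View pics/w12.png

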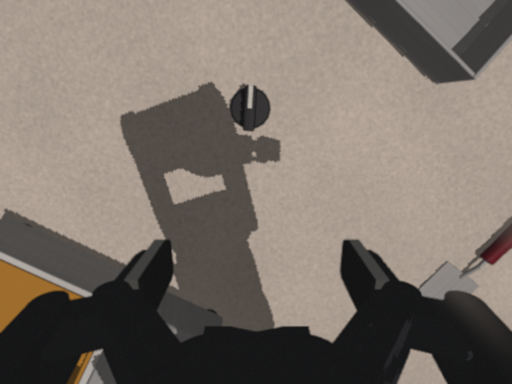

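```bash
python3 - <<'E'
from h import *
d=load('w12');X=cloud(d)
b=np.zeros(X.shape[:2],bool);b[75:140,220:285]=1
print('all');outline(d,b&(X[...,2]>.006),0.016)
m=b&(X[...,2]>.035)&(X[...,2]<.06); print(m.sum(),np.nanmedian(X[m],0))
c=max(cv2.findContours(m.astype(np.uint8),0,cv2.CHAIN_APPROX_NONE)[0],key=len)[:,0]
W=np.array([at_z(d,float(u),float(v),.042)[:2] for u,v in c]);r=cv2.minAreaRect((W*1000).astype(np.float32));print('bar',r)
g=b&(d['image'].min(2)>120)&(X[...,2]>.03)
ys,xs=np.nonzero(g);L=np.array([at_z(d,float(u),float(v),.042)[:2] for u,v in zip(xs,ys)]);mu=L.mean(0);ev,V=np.linalg.eigh(np.cov((L-mu).T));print('line',len(L),mu,np.degrees(np.arctan2(V[1,1],V[0,1])),np.sqrt(ev)*1000*3.46)
cv2.imwrite('pics/c12.png',cv2.resize(d['image'][80:135,222:282],None,fx=10,fy=10,interpolation=cv2.INTER_CUBIC))
E
```

```text
all
circle LS [ 0.6151 -0.2638] r 0.0218 encl 616.6 -262.9 24.2 123
554 [ 0.61536846 -0.2645132   0.04259295]
bar ((615.2789916992188, -264.213134765625), (11.948248863220215, 44.104583740234375), 36.449623107910156)
line 96 [ 0.62207607 -0.27321999] 125.62381495788782 [ 3.94629337 22.33978896]
```

View pics/c12.png

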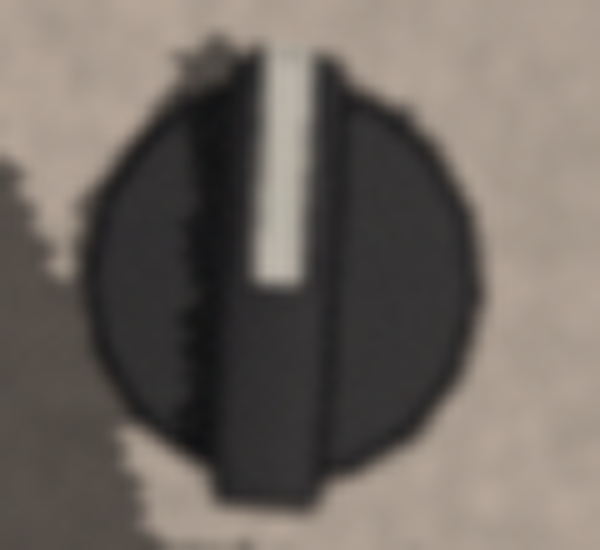

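Emit:
carry_out(
  series=[0.03,0.03,-0.004,2,0.07,0.06,-0.007,4,0.11,0.071,-0.007,4,0.145,0.071,-0.007,4,0.165,0.071,-0.007,4,0.172,0.071,-0.007,4,0.172,0.071,-0.007,4],
)

```text
time_s: 10.65
tcp_pos: [0.6145, -0.263, 0.0189]
ee_rot: [-0.218, -0.672, -0.22, 0.673]
ft_force: [-1.6, -0.1, 0.8]
grip_width: 0.0853
```

```bash
python3 - <<'E'
from h import *
d=snap('wrist','w13');go([0.6153,-0.264,.02],36)
E
```

```text
tcp [ 0.6154 -0.2637  0.0202] jawdir -143.94 shift mm [0.2 0.1 0.3] F [0.8 0.1 1.3] w 0.085 t 10.7
turn about tool x: 0.06 q6 1.940755156495224
```

View pics/w13.png

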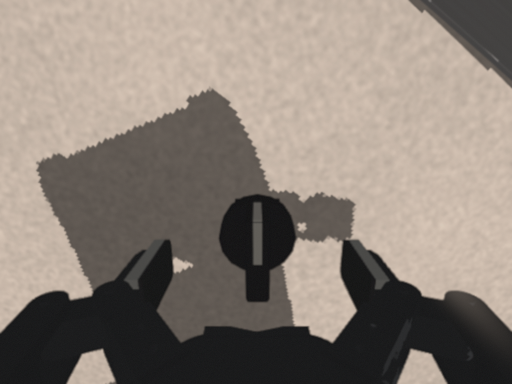

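Emit:
carry_out(
  series=[0,0,0,0,0,0,0,0,0,0,0,0,0,0,0,0,0,0,0,0,0,0,0,0,0,0,0,0,0,0,0,0],
  hand=-1,
)

```text
time_s: 11.5
tcp_pos: [0.6154, -0.2648, 0.0198]
ee_rot: [0.219, 0.673, 0.218, -0.672]
ft_force: [0.1, -0.9, 4.1]
grip_width: 0.0104
```

```bash
python3 - <<'E'
from h import *
d=snap('wrist','w14');go([0.6153,-0.264,.02],36)
cv2.imwrite('pics/c14.png',cv2.resize(d['image'][170:320,160:350],None,fx=3.5,fy=3.5,interpolation=cv2.INTER_CUBIC))
E
```

```text
tcp [ 0.6154 -0.2648  0.0199] jawdir -144.02 shift mm [-0.1 -0.8 -0.4] F [ 0.1 -0.3  4.9] w 0.0106 t 11.55
turn about tool x: -0.02 q6 1.9408826166363198
```

View pics/c14.png

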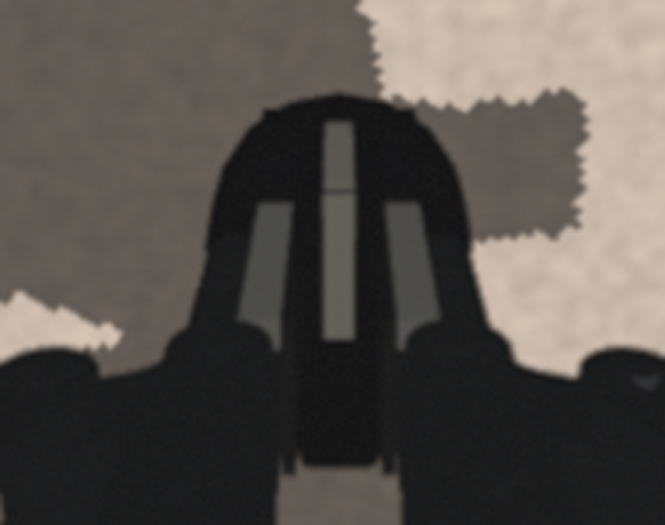

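```bash
python3 - <<'E'
from h import *
d=load('w14');R=Rq(d['q'])
for v in(223.4,266.8): 
    p=at_z(d,256.3,v,.042); print(p.round(4),'tool',(R.T@(p-d['tcp'])*1000).round(1))
s=bot.sense();print(s['tcp_pos'])
E
```

```text
[ 0.6282 -0.2817  0.042 ] tool [-22.1  21.2  -0.4]
[ 0.615  -0.2635  0.042 ] tool [-22.2  -1.3  -0.4]
[ 0.61543853 -0.26484148  0.01985326]
```

Emit:
carry_out(
  series=[-0.03,0,0,0,-0.075,-0.01,-0.003,-8,-0.12,-0.04,-0.014,-16,-0.16,-0.075,-0.026,-24.5,-0.18,-0.11,-0.037,-33,-0.18,-0.147,-0.05,-41.5,-0.18,-0.184,-0.063,-50,-0.18,-0.221,-0.075,-58.5,-0.18,-0.257,-0.087,-67,-0.18,-0.288,-0.098,-75.5,-0.18,-0.313,-0.106,-84,-0.18,-0.33,-0.112,-92.5],
)

```text
time_s: 12.75
tcp_pos: [0.51, 0.0702, 0.1986]
ee_rot: [0.637, 0.305, 0.639, -0.305]
ft_force: [-0.4, -0.4, -0.8]
grip_width: 0.0108
```

Emit:
carry_out(
  series=[0,0,0,-6,0,0,0,-11.5,0,0,0,-11.5,0,0,0,-11.5],
)

```text
time_s: 13.15
tcp_pos: [0.5114, 0.0683, 0.1989]
ee_rot: [0.664, 0.243, 0.665, -0.243]
ft_force: [0.1, 0.1, -0.6]
grip_width: 0.0105
```

```bash
python3 - <<'E'
from h import *
d=snap('wrist','w15');go([0.5121,0.0682,.15],140)
cv2.imwrite('pics/c15.png',cv2.resize(d['image'][110:310,160:350],None,fx=3,fy=3,interpolation=cv2.INTER_CUBIC))
E
```

```text
tcp [0.5115 0.0683 0.1989] jawdir -40.13 shift mm [48.9  0.4  0.5] F [ 0.3  0.3 -0.8] w 0.0109 t 13.2
turn about tool x: -0.13 q6 0.6161600537873018
```

View pics/c15.png

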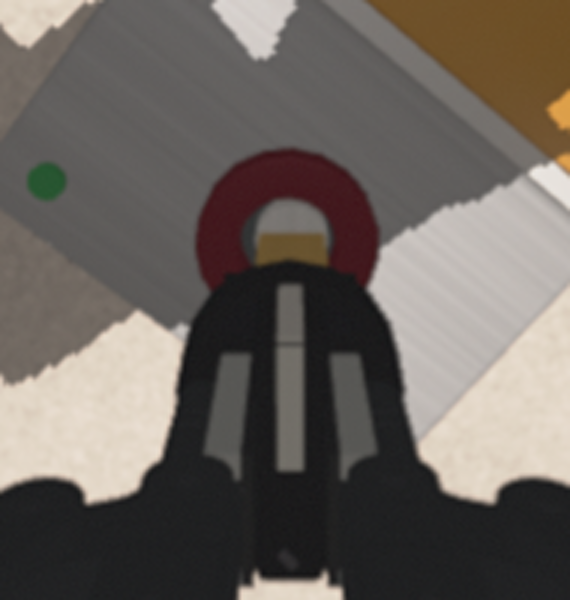

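```bash
python3 - <<'E'
from h import *
d=load('w15');R=Rq(d['q'])
b=cv2.resize(d['image'][175:200,235:280].astype(float),None,fx=8,fy=8,interpolation=cv2.INTER_CUBIC)
g=((b[...,2]-b[...,0])/(b.max(2)+1)>.3)&(b[...,1]-b[...,0]>12)&(b[...,1]>0.55*b[...,2])
ys,xs=np.nonzero(g);print(g.sum())
for y in range(ys.min(),ys.max(),8):
    k=xs[ys==y]; print(175+(y+.5)/8-.5,235+(k.min()+.5)/8-.5,235+(k.max()+.5)/8-.5)
x0=xs
for col in(250,256,262):
    k=ys[xs==int((col-235)*8)]
    if len(k):
        v=175+(k.min()+.5)/8-.5
        for z in (.121,.124): p=at_z(d,col,v,z);print(col,v,'tool mm',(R.T@(p-d['tcp'])*1000).round(2))
# corners
E
```

```text
14934
187.4375 247.4375 266.0625
188.4375 246.1875 267.4375
189.4375 245.8125 267.6875
190.4375 245.6875 267.8125
191.4375 245.4375 268.0625
192.4375 245.1875 268.4375
193.4375 244.9375 268.6875
194.4375 244.8125 268.9375
195.4375 244.6875 269.0625
196.4375 244.5625 269.0625
197.4375 244.5625 269.0625
250 187.4375 tool mm [77.85  9.66 -4.77]
250 187.4375 tool mm [74.85 10.53 -4.7 ]
256 187.4375 tool mm [7.785e+01 9.660e+00 4.000e-02]
256 187.4375 tool mm [7.485e+01 1.053e+01 4.000e-02]
262 187.4375 tool mm [77.84  9.67  4.85]
262 187.4375 tool mm [74.84 10.53  4.79]
```

Knob and flat are aligned, so I'll descend to just above the tip and then insert slowly.

Emit:
carry_out(
  series=[0.03,0,0.0004,0,0.048,0,0.0004,0,0.051,0,0.0004,0,0.053,0,0.0004,0,0.055,0,0.0004,0,0.057,0,0.0004,0],
)

```text
time_s: 13.8
tcp_pos: [0.5129, 0.068, 0.1431]
ee_rot: [0.665, 0.242, 0.664, -0.242]
ft_force: [-0.6, 0.0, -1.3]
grip_width: 0.0106
```

Emit:
carry_out(
  series=[0.0015,0,0,0,0.003,0,0,0,0.0045,0,0,0,0.006,0,0,0],
)

```text
time_s: 14.2
tcp_pos: [0.5122, 0.0681, 0.1363]
ee_rot: [0.665, 0.242, 0.664, -0.242]
ft_force: [-1.0, -0.5, 0.1]
grip_width: 0.011
```

```bash
python3 - <<'E'
from h import *
d=snap('wrist','w16');go([0.5121,0.0682,.13],140)
cv2.imwrite('pics/c16.png',cv2.resize(d['image'][110:310,160:350],None,fx=3,fy=3,interpolation=cv2.INTER_CUBIC))
E
```

```text
tcp [0.512  0.0681 0.1361] jawdir -40.02 shift mm [ 6.1  0.1 -0. ] F [ 0.3  0.5 -2.1] w 0.0106 t 14.25
turn about tool x: -0.02 q6 0.614013598468974
```

View pics/c16.png

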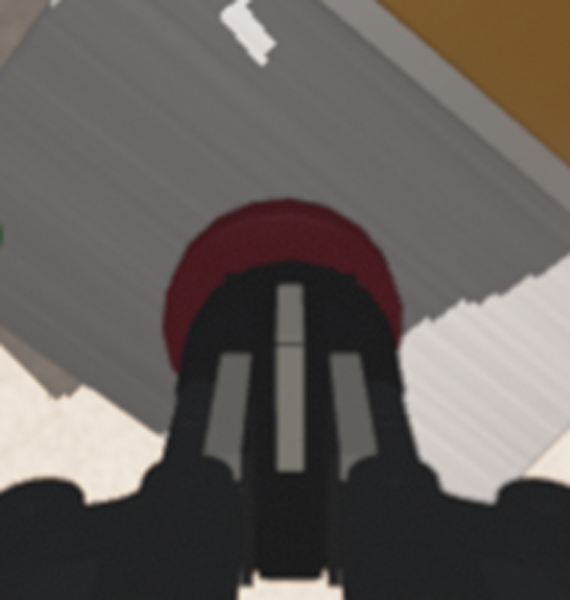

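Emit:
carry_out(
  series=[0.0015,0,0,0,0.003,0,0,0,0.0045,0,0,0,0.006,0,0,0,0.0065,0,0,0,0.0065,0,0,0,0.0065,0,0,0,0.0065,0,0,0],
)

```text
time_s: 15.05
tcp_pos: [0.5121, 0.0681, 0.1298]
ee_rot: [0.664, 0.242, 0.664, -0.242]
ft_force: [-0.6, 1.1, -1.2]
grip_width: 0.0111
```

Emit:
carry_out(
  series=[0.0015,0,0,0,0.003,0,0,0,0.0045,0,0,0,0.0045,0,0,0],
)

```text
time_s: 15.45
tcp_pos: [0.5122, 0.0681, 0.1256]
ee_rot: [0.665, 0.242, 0.664, -0.242]
ft_force: [-2.2, -0.3, 5.2]
grip_width: 0.0106
```

Emit:
carry_out(
  series=[0.0015,0,0,0,0.003,0,0,0,0.0045,0,0,0,0.006,0,0,0,0.0075,0,0,0,0.0075,0,0,0],
)

```text
time_s: 16.05
tcp_pos: [0.5124, 0.0681, 0.1214]
ee_rot: [0.665, 0.242, 0.664, -0.242]
ft_force: [-5.1, 0.9, 29.1]
grip_width: 0.0111
```

```bash
python3 - <<'E'
from h import *
d=snap('wrist','w17');go([0.5121,0.0682,.12],140)
E
```

```text
tcp [0.5124 0.0681 0.1214] jawdir -39.99 shift mm [ 1.4 -0.1 -0.3] F [-6.6 -0.9 30. ] w 0.0106 t 16.1
turn about tool x: 0.01 q6 0.6140717986404829
```

```bash
python3 - <<'E'
from h import *
d=load('w17');X=cloud(d)
for v in(228,240,255): print(X[v,256].round(4), load('w16')['z_map'][v,256],d['z_map'][v,256])
s=snap('scene','s17');X=cloud(s)
cv2.imwrite('pics/c17.png',np.hstack([cv2.resize(d['image'][110:310,160:350],(380,400)),cv2.resize(s['image'][170:230,258:318],(400,400),interpolation=cv2.INTER_CUBIC)]))
cv2.imwrite('pics/s17b.png',s['image'])
go([0.5121,0.0682,.12],140)
E
```

```text
[0.525  0.0829 0.1443] 0.130578 0.13080247
[0.5213 0.0785 0.1447] 0.13177973 0.13204779
[0.5162 0.0725 0.1445] 0.13449253 0.13450149
tcp [0.5124 0.0681 0.1214] jawdir -39.99 shift mm [ 1.4 -0.1 -0.3] F [-7.2  0.9 29.2] w 0.011 t 16.15
turn about tool x: 0.01 q6 0.6140772892428448
```

View pics/c17.png

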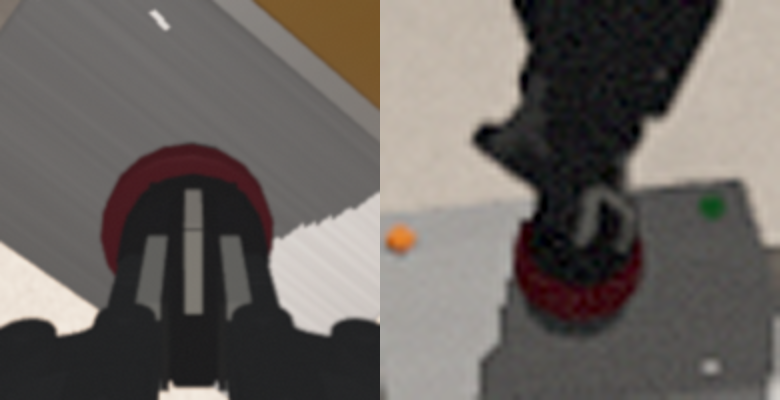

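View pics/s17b.png

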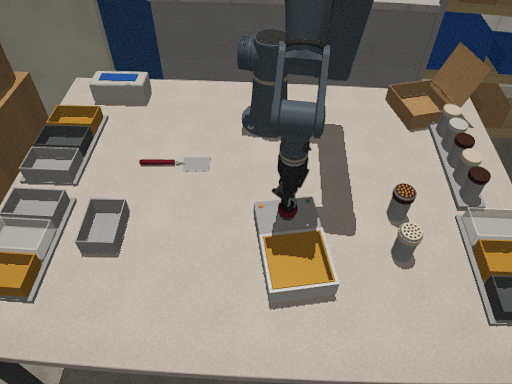

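```bash
python3 -c "
from workcell import bot
bot.job_done(); s=bot.sense(); print(s['time_s'],s['tcp_pos'],s['ft_force'],s['grip_width'])"
```

```text
the job is handed in; nothing more can be done
the job is handed in; nothing more can be done
```

I put the collar back on the boss and let go of it. I then keyed the knob onto the spindle, pressed both in to the stop, and handed the job in at about 16 s while still gripping and pressing the knob.

**Last checks:**
- **Collar:** After release its top was at z = 0.097 m, as expected, and flat to about 0.008 rad. It was about 1.5 mm off the spindle axis. I did not re-measure it after fitting the knob, but in the last pictures it is still round the boss with the fingers clear of it.
- **Knob:** It slid on with almost no force, and its line matched the spindle flat to within about 1°. It did not slip in the grip. Its top ended at z ≈ 0.1445 m; 0.144 m is expected when fully on and pressed in.
- **Press:** The upward force was about 29 N, against the 11 N the spring needs, so I take the spindle to be at its hard stop. A side force of about 7 N remained on the knob.
- **Bystanders:** In the last scene picture the shakers, pan and spatula look unmoved.

**Disagreements:** The first overhead-camera estimates of the knob and spindle were about 1 cm off from the wrist camera, so I used the wrist values. The gripper read 52 mm on the 56 mm collar and about 11 mm on the 12 mm bar. The state could no longer be read after hand-in, and no verdict was given.

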